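# Fetch the honey jar from behind the tea tins

## Robot

A 6-joint arm with a two-finger parallel gripper is mounted at the origin on the work surface. World frame = base frame: x ahead of the robot, y to its left, z up, the work surface at z = 0. Lengths are in m, angles in degrees, forces in N, time in s.
With the tool pointing down it reaches from about 0.4 to 0.825 m from the base axis. Payload 7 kg.
Tool frame: the origin (TCP) lies midway between the tips of the shut fingers; the grasp point (between the pads) lies 19 mm behind it; z points along the fingers, y is the line along which they close (so a half turn about z gives the same grasp; the last joint's range is limited). The gripper opens to 88 mm and grips with 3 to 60 N. Pads are 19 mm wide; open, the fingers measure 130 mm over their backs; the gripper's body (78 mm by 193 mm) begins 47 mm behind the grasp point.
Start: joints at [-53.967, 20.546, 0.682, 0, -70.136, -16.507], TCP at [0.226, -0.636, 0.227] pointing down, gripper open.
Joint ranges: [-176.03, 176.03], [-82.01, 121.73], [-58.28, 71.71], [-173.87, 95.51], [-174.79, -0.11], [-173.66, 173.66]. Speed limits (degrees/s): [136.94, 136.94, 172.46, 180, 180, 180].

## Interface

Orientations are given as [roll, pitch, yaw] about the fixed x, y, z axes, in that order (R = Rz(yaw) Ry(pitch) Rx(roll)).
In Python, from plant import ctrl, viewer, close_job gives the robot as it stands. The module is installed in compiled form; this text tells all that it offers.
- The arm moves only by the tool step_arm, never from a script. Its argument "moves" is a list that holds one entry, the list of rows, each a list of 5 numbers: the shift along the world's x, y, z in cm, then the turn about the world's z in rad, then the finger opening in cm, from 0 to 8.76. In form: [[[tx, ty, tz, twist, grip], ...]]. A call has 1 to 10 rows; each row shifts and turns the commanded pose from where the row before left it; what a row does not reach is not made up. A row lasts 1/10 s, in which the tool goes at most 50 mm and 8.59 degrees, less where a joint would pass 70% of its speed; a pose out of reach is approached as far as the arm can. A call with a gripper value outside its range is refused whole. The fingers move at their own pace and stop on an object; the grip force is fixed at half the most. Time passes only in rows, so rows that do not move let the fingers close. It gives the time, the measured TCP pose, the force, the opening and the grip force at its end, in the units of the state.
- ctrl.get_obs(): the state, without advancing time (a new reading comes with each control period).
- viewer.snapshot(name): name is "side" or "top"; returns (picture, depth): 420x560x3 uint8, blue, green, red; 420x560 float32, m along the optical axis (not along the pixel's ray), 0 where there is no reading.
- viewer.camera_info(name): a dict with "camera_matrix" (3x3 intrinsics, pixels), "k1" (the pictures are not rectified: a ray, as slopes to the right and down, at radius r is drawn at 1 + k1 r^2 times it, then the intrinsics apply), "eye" and "orientation" of the camera in the world. Camera axes: x right, y down, z forward; pixel columns grow to the right and rows downward; lengths in m; the calibration is good to about 2 mm. A picture is of the moment at which its call begins. camera_info takes no time and is no camera call.
- close_job(): hands the job in; it is judged then, once.
The state is a dict: "clock": time; "joint_pos": joint angles; "qvel": joint speeds; "tau": joint torques, N m; "tool_pos": TCP position; "orientation": TCP orientation; "force": force on the tool from outside, world axes, zero at the start; "moment": the same for the moment, N m; "opening": finger opening in m; "gripper_force": force on a finger pad.
Only numpy, scipy, OpenCV 4.12 (cv2) and the standard library are available. Lean on these libraries where they do the work, as an engineer would, in place of code of your own. Each camera call takes 0.05 s, during which the arm holds its last target. There are 200 camera calls.

## Task

Pack the honey jar into the gift box: first set the three tall tea tins that crowd round it in the white stock crate aside, all three standing in the black side tray; then stand the jar in the empty compartment of the gift box. After that put every tin back in the crate, upright, on the very mark it came from. Keep everything upright on the way, set it down gently without dropping it, and leave the bottle, the tape roll and the cup alone.

Things in the scene. Friction and masses are not known exactly. Their poses are not given: they have to be found in the camera images.
- red_tin: Tall round tea tin, painted red all over incl. the lid, with a thin brass band low down and a tiny brass dot on top: 48 mm diameter, 125 mm tall, straight sides, about 0.16 kg. Origin: centre of the underside, z up. It starts standing on one of the crate's three outer cork marks; which one varies.
- green_tin: Tall round tea tin, painted green all over incl. the lid, with a thin brass band low down and a tiny brass dot on top: 48 mm diameter, 125 mm tall, straight sides, about 0.16 kg. Origin: centre of the underside, z up. It starts standing on one of the crate's three outer cork marks; which one varies.
- blue_tin: Tall round tea tin, painted blue all over incl. the lid, with a thin brass band low down and a tiny brass dot on top: 48 mm diameter, 125 mm tall, straight sides, about 0.16 kg. Origin: centre of the underside, z up. It starts standing on one of the crate's three outer cork marks; which one varies.
- honey_jar: Short round amber jar with white label band and yellow lid flush with its sides: 50 mm diameter, 60 mm tall, about 0.2 kg. Origin: centre of the underside, z up. It starts standing in the crate at crate x = +28, y = 0 mm, hemmed in by the tins (about 9 mm gaps), so a gripper cannot come down over it until they are gone.
- stock_crate: Low white-slatted wooden crate, fixed: outside 140 (x) x 190 (y) x 35 (z) mm, walls and floor 6 mm thick. Origin: centre of the underside, z up. On its floor are four cork marks (discs 55 mm across) at crate x, y = (-30, 0), (18, 57), (18, -57) for the tins and (28, 0) for the jar, which stands 11 mm from the +x wall. Gaps between tins 26 mm or more. Place (left, middle, right) and yaw vary.
- side_tray: Low black plastic tray, fixed, empty at the start: outside 180 x 180 x 20 (z) mm, walls and floor 4 mm thick. Origin: centre of the underside, z up. Room for three tins, e.g. 45 mm off the middle. Place and yaw vary.
- gift_box: Open cardboard box, fixed: 152 (x) x 118 (y) x 45 (z) mm, walls, floor 4 mm thick. A cross wall divides it: the -x half is the empty compartment, inside 84 (x) x 110 (y) mm; the +x half is packed with a white and a blue carton. Origin: under the middle of the EMPTY compartment, z up; the box spans x = -46 to +106 mm, then an open lid flap leans outward to x = +147, 120 mm high. Place and yaw vary.
- sauce_bottle: Bystander: reddish-brown sauce bottle with black cap, 48 mm diameter, 170 mm tall, beyond the work. Origin: centre of the underside.
- tape_roll: Bystander: pale grey-white translucent roll of tape lying flat, 100 mm outer diameter, 50 mm tall, beyond the work. Origin: centre of the underside.
- cup: Bystander: white handleless cup, 70 mm across, 60 mm tall, on the near side. Origin: centre of the underside.
Mind the look-alikes: they are no part of the job. There is more than one size of the honey_jar; the job needs the smallest.

How it is judged (in metres and radians):
On the way, in this order (a step that is already met when the one before it is completed fails the run):
1. all three tins stand upright and still on the floor of the side tray (x of red_tin in the frame of side_tray between -0.072 and 0.072 m and y of red_tin in the frame of side_tray between -0.072 and 0.072 m and z of each of red_tin, green_tin, blue_tin in the frame of side_tray below 0.012 m and angle between each of red_tin, green_tin, blue_tin's own z axis and vertical below 0.1 rad and linear speed of each of red_tin, green_tin, blue_tin below 0.02 m/s and x of green_tin in the frame of side_tray between -0.072 and 0.072 m and y of green_tin in the frame of side_tray between -0.072 and 0.072 m and x of blue_tin in the frame of side_tray between -0.072 and 0.072 m and y of blue_tin in the frame of side_tray between -0.072 and 0.072 m), for 0.2 s.
2. the jar stands upright and still in the gift box's empty compartment while all three tins are still in the side tray (all of step 1 and x of honey_jar in the frame of gift_box between -0.03 and 0.03 m and y of honey_jar in the frame of gift_box between -0.045 and 0.045 m and z of honey_jar in the frame of gift_box below 0.012 m and angle between honey_jar's own z axis and vertical below 0.1 rad and linear speed of honey_jar below 0.02 m/s), for 0.2 s.
At the end, for the whole second after the job is handed in: Each tin stands upright (within 0.1 rad), at rest, within 15 mm of where it stood at the start; the jar stands upright (within 0.1 rad), at rest, on the floor of the gift box's empty compartment (distance of each of red_tin, green_tin, blue_tin from where it was at the start of the episode below 0.015 m and angle between each of red_tin, green_tin, blue_tin, honey_jar's own z axis and vertical below 0.1 rad and linear speed of each of red_tin, green_tin, blue_tin, honey_jar below 0.02 m/s and x of honey_jar in the frame of gift_box between -0.03 and 0.03 m and y of honey_jar in the frame of gift_box between -0.045 and 0.045 m and z of honey_jar in the frame of gift_box below 0.012 m); the robot touches nothing.
It fails at once if a bystander (bottle, tape roll, cup) is shifted by more than 30 mm (distance of any of sauce_bottle, tape_roll, cup from where it was at the start of the episode above 0.03 m).
It fails at once if a tin or the jar is tipped by more than 0.8 rad (angle between any of red_tin, green_tin, blue_tin, honey_jar's own z axis and vertical above 0.8 rad).
It fails at once if a tin or the jar is let go while its underside is more than 30 mm above the work surface (dropped, not set down) ((height (world z) of red_tin above 0.03 m and contact force between red_tin and the fingers below 0.02 N) or (height (world z) of green_tin above 0.03 m and contact force between green_tin and the fingers below 0.02 N) or (height (world z) of blue_tin above 0.03 m and contact force between blue_tin and the fingers below 0.02 N) or (height (world z) of honey_jar above 0.03 m and contact force between honey_jar and the fingers below 0.02 N)).
It also fails if it takes over 144 s, if anything falls off the work surface, if the arm or the gripper's body presses on something with over 40 N, if the wrist force passes 120 N, or if a joint passes its speed limit or range.

## Working session

There is one attempt and no reset: what is moved stays moved. The work goes in short steps, Python scripts to look and compute and a tool call to move; the robot and the scene stay as the last step left them, time stands still between calls to the robot, and variables do not carry over. Pictures are saved under pics/ and viewed, at most 14 in all, crops included, and the job is handed in when it is done.

Besides the shell and the picture viewer there is one more tool, called in YAML: its name, and indented under it one key for each argument. step_arm: Moves the arm, as the interface text tells. Its arguments: {"type":"object","properties":{"moves":{"type":"array","items":{"type":"array","items":{"type":"array","items":{"type":"number"}}}}},"required":["moves"]}

```bash
mkdir -p pics; cat > h.py <<'E'
import numpy as np, cv2
from plant import ctrl, viewer
from scipy.spatial.transform import Rotation as R
def cam(n):
    i=viewer.camera_info(n); o=np.array(i["orientation"],float)
    M=o if o.shape==(3,3) else R.from_euler('xyz',o,degrees=True).as_matrix()
    return np.array(i["camera_matrix"]),i["k1"],np.array(i["eye"]),M
def ray(n,u,v):
    K,k,e,M=cam(n)
    p=cv2.undistortPoints(np.array([[[u,v]]],float),K,np.array([k,0,0,0.]))[0,0]
    return e,M@np.array([p[0],p[1],1])
def atz(n,u,v,z):
    e,d=ray(n,u,v); return e+d*(z-e[2])/d[2]
def cloud(n,dep):
    K,k,e,M=cam(n); h,w=dep.shape
    uv=np.stack(np.meshgrid(np.arange(w),np.arange(h)),-1).reshape(-1,1,2).astype(float)
    p=cv2.undistortPoints(uv,K,np.array([k,0,0,0.])).reshape(h,w,2)
    return e+(np.dstack([p,np.ones((h,w))])*dep[...,None])@M.T
E
python3 - <<'E'
from h import *
for n in("top","side"):
    print(n,viewer.camera_info(n))
    p,d=viewer.snapshot(n); cv2.imwrite(f"pics/{n}0.png",p); np.savez(f"{n}0.npz",p=p,d=d)
print(ctrl.get_obs())
E
```

```text
top {'camera_matrix': array([[433.71372922,   0.        , 278.82505595],
       [  0.        , 433.71372922, 212.81729621],
       [  0.        ,   0.        ,   1.        ]]), 'k1': -0.1129885142236263, 'eye': array([4.31101914e-01, 5.39803078e-04, 1.17947421e+00]), 'orientation': array([-173.05055458,   -1.02037376,  -90.09973186])}
side {'camera_matrix': array([[504.32671007,   0.        , 284.13053493],
       [  0.        , 504.32671007, 216.30806092],
       [  0.        ,   0.        ,   1.        ]]), 'k1': -0.03411949819312414, 'eye': array([-0.05812527,  0.84184585,  0.67054163]), 'orientation': array([-121.49589538,   -0.76658462, -142.68872764])}
{'clock': 0.1, 'joint_pos': array([-5.39659960e+01,  2.05868706e+01,  6.39936282e-01, -1.65257694e-02,
       -7.01374014e+01, -1.65053328e+01]), 'qvel': array([-0.02247251, -0.22255692,  0.03702712,  0.05529975,  0.05507427,
       -0.11464381]), 'tau': array([-7.21953729e-04, -5.84164131e+01,  2.93750381e+01,  7.01531768e+00,
        1.01910697e-02, -5.89268257e-05]), 'tool_pos': array([ 0.22544201, -0.63577639,  0.22573234]), 'orientation': array([ 1.79914725e+02, -9.06610850e-03, -1.60476948e+02]), 'force': array([-0.39267028,  0.26860129,  0.99854224]), 'moment': array([-0.00759426, -0.0376674 ,  0.04084053]), 'gripper_force': 0.0, 'opening': 0.08724540750943077}
```

View pics/top0.png

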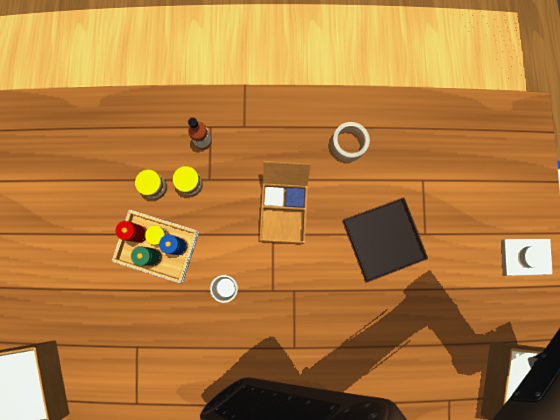

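View pics/side0.png

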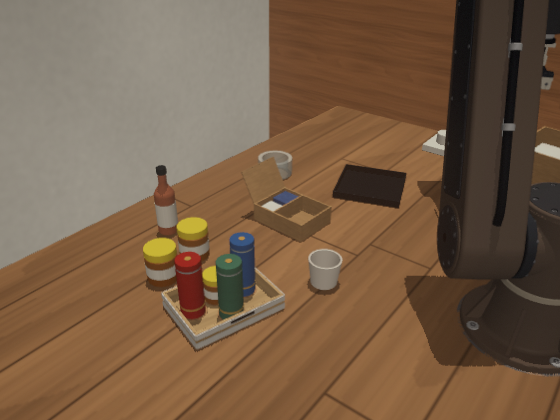

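The job's jar candidates in the top picture are a small yellow lid in the crate at (155,235) and two bigger ones outside it at (149,183) and (186,180). By the description I choose the one in the crate, between red (125,231), green (142,256) and blue (169,244). The tray is at (385,240), the gift box's empty compartment at (283,226), the cup at (224,289). I'll check with a crop and measure.

```bash
python3 - <<'E'
from h import *
z=np.load("top0.npz"); p,d=z["p"],z["d"]
c=np.hstack([cv2.resize(p[150:300,100:240],None,fx=3,fy=3,interpolation=2),cv2.resize(p[150:300,250:370],None,fx=3,fy=3,interpolation=2)])
cv2.imwrite("pics/crop1.png",c); print(c.shape)
P=cloud("top",d)
hsv=cv2.cvtColor(p,cv2.COLOR_BGR2HSV).astype(int)
for nm,(u,v),zt,r in [("red",(125,231),.131,.024),("green",(142,256),.131,.024),("blue",(169,244),.131,.024),("jar",(155,235),.066,.025),("big1",(149,183),.08,0),("big2",(186,180),.08,0)]:
    q=P[v-16:v+17,u-16:u+17].reshape(-1,3); zz=P[v,u,2]
    s=q[(abs(q[:,2]-zz)<.006)]
    # cut to connected blob near seed
    s=s[np.hypot(*(s[:,:2]-P[v,u,:2]).T)<.05]
    (cx,cy),rad=cv2.minEnclosingCircle(s[:,:2].astype(np.float32))
    print(nm,"z",zz.round(3),"n",len(s),"circ",round(cx,4),round(cy,4),"r",round(rad,4),"seed",atz("top",u,v,zt).round(3))
def rect(nm,x0,x1,y0,y1,zl,zh):
    m=(P[...,0]>x0)&(P[...,0]<x1)&(P[...,1]>y0)&(P[...,1]<y1)&(P[...,2]>zl)&(P[...,2]<zh)&(d>0)
    r=cv2.minAreaRect(P[m][:,:2].astype(np.float32)); print(nm,m.sum(),r, cv2.boxPoints(r).round(3).tolist())
for (u,v) in [(155,250),(385,240),(283,226),(129,211),(283,200)]: print(u,v,P[v,u].round(3))
a=P[240,385]; rect("tray",a[0]-.15,a[0]+.15,a[1]-.15,a[1]+.15,.014,.03)
a=P[226,283]; rect("box",a[0]-.12,a[0]+.2,a[1]-.12,a[1]+.12,.036,.052)
a=P[250,155]; rect("crate",a[0]-.15,a[0]+.12,a[1]-.15,a[1]+.15,.028,.04)
E
```

```text
(450, 780, 3)
red z 0.131 n 298 circ 0.5053 0.3515 r 0.0379 seed [0.514 0.358 0.131]
green z 0.131 n 314 circ 0.4631 0.3072 r 0.0383 seed [0.453 0.313 0.131]
blue z 0.132 n 311 circ 0.4834 0.2513 r 0.0249 seed [0.483 0.248 0.131]
jar z 0.066 n 282 circ 0.5036 0.3154 r 0.0391 seed [0.509 0.3   0.066]
big1 z 0.082 n 497 circ 0.6448 0.3217 r 0.0345 seed [0.643 0.317 0.08 ]
big2 z 0.08 n 497 circ 0.654 0.2225 r 0.0336 seed [0.65 0.22 0.08]
155 250 [0.471 0.301 0.058]
385 240 [ 0.499 -0.311  0.006]
283 226 [ 0.538 -0.032  0.005]
129 211 [0.575 0.382 0.035]
283 200 [ 0.609 -0.032  0.007]
tray 478 ((0.5021371841430664, -0.3100523352622986), (0.18220077455043793, 0.18176878988742828), 20.107349395751953) [[0.38499999046325684, -0.25600001215934753], [0.4480000138282776, -0.4269999861717224], [0.6190000176429749, -0.36399999260902405], [0.5559999942779541, -0.19300000369548798]]
box 903 ((0.5739437341690063, -0.031030118465423584), (0.11808981746435165, 0.15784581005573273), 86.774169921875) [[0.492000013589859, -0.0860000029206276], [0.6489999890327454, -0.09399999678134918], [0.656000018119812, 0.023000000044703484], [0.49799999594688416, 0.03200000151991844]]
crate 778 ((0.4828200936317444, 0.310995489358902), (0.19818708300590515, 0.14648576080799103), 73.31526947021484) [[0.3840000033378601, 0.2370000034570694], [0.5249999761581421, 0.19499999284744263], [0.5809999704360962, 0.38499999046325684], [0.4410000145435333, 0.4269999861717224]]
```

View pics/crop1.png

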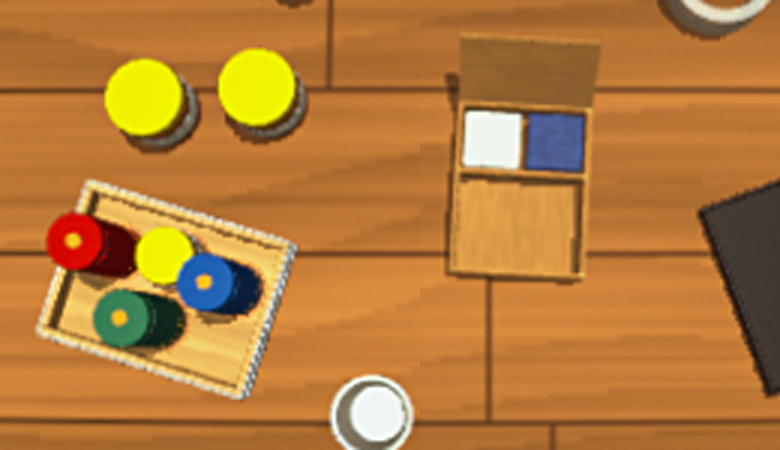

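The crop shows the crate jar's lid at crop (163,255), clearly smaller than the two outside at (145,97) and (257,87), so the choice holds. The brass dots are red (124.3,230), green (139.8,255.7) and blue (168,244). I'll make the first transit and refine the tin positions.

```bash
python3 - <<'E'
from h import *
z=np.load("side0.npz");P=cloud("side",z["d"])
for n,u,v,zt in [("red",124.3,230,.131),("green",139.8,255.7,.131),("blue",168,244,.131),("jar",154.5,235,.066)]: print(n,atz("top",u,v,zt).round(4))
for n,u,v,zt in [("red",188,257.5,.131),("green",229,259.5,.131),("blue",242.5,237.5,.131),("jar",215,273,.066)]: print("side",n,atz("side",u,v,zt).round(4))
C=np.array([.4828,.311]);a=np.radians(-16.7);x=np.array([np.cos(a),np.sin(a)]);y=np.array([-x[1],x[0]])
for n,p in dict(green=(-.03,0),red=(.018,.057),blue=(.018,-.057),jar=(.028,0)).items(): print(n,(C+p[0]*x+p[1]*y).round(4))
E
```

```text
red [0.5164 0.3596 0.131 ]
green [0.454  0.3189 0.131 ]
blue [0.4827 0.2503 0.131 ]
jar [0.509  0.3017 0.066 ]
side red [0.5193 0.358  0.131 ]
side green [0.4574 0.3166 0.131 ]
side blue [0.4852 0.2484 0.131 ]
side jar [0.5109 0.3025 0.066 ]
green [0.4541 0.3196]
red [0.5164 0.3604]
blue [0.4837 0.2512]
jar [0.5096 0.303 ]
```

step_arm:
  moves:
    - [[2.7,3.3,0,0.09,8.7],[2.7,3.3,0,0.09,8.7],[2.7,3.3,0,0.09,8.7],[2.7,3.3,0,0.09,8.7],[2.7,3.3,0,0.09,8.7],[2.7,3.3,0,0.09,8.7],[2.7,3.3,0,0.09,8.7],[2.7,3.3,0,0.09,8.7],[2.7,3.3,0,0.09,8.7],[2.7,3.3,0,0.09,8.7]]

```text
clock: 1.1
tool_pos: [0.4963, -0.3045, 0.2264]
orientation: [180.0, 0.0, -108.7]
force: [0.3, -0.5, 0.9]
opening: 0.0871
gripper_force: 0.0
```

step_arm:
  moves:
    - [[-0.1,4.7,0,0.035,8.7],[-0.1,4.7,0,0,8.7],[-0.1,4.7,0,0,8.7],[-0.1,4.7,0,0,8.7],[-0.1,4.7,0,0,8.7],[-0.1,4.7,0,0,8.7],[-0.1,4.7,0,0,8.7],[-0.1,4.7,0,0,8.7],[-0.1,4.7,0,0,8.7],[-0.1,4.7,0,0,8.7]]

```text
clock: 2.1
tool_pos: [0.4849, 0.1657, 0.2266]
orientation: [180.0, 0.0, -106.9]
force: [0.5, -0.4, 0.4]
opening: 0.087
gripper_force: 0.0
```

step_arm:
  moves:
    - [[-0.1,4.2,0,0,8.7],[-0.1,4.2,0,0,8.7],[0,0,0,0,8.7]]

```text
clock: 2.4
tool_pos: [0.4834, 0.2519, 0.2259]
orientation: [180.0, -0.0, -106.7]
force: [-1.0, 0.4, -1.0]
opening: 0.0871
gripper_force: 0.0
```

step_arm:
  moves:
    - [[0,-0.1,-3,0,8.7],[0,0,-3,0,8.7],[0,0,-3,0,8.7],[0,0,-3,0,8.7],[0,0,-2,0,8.7],[0,0,-1,0,8.7],[0,0,0,0,3.5],[0,0,0,0,3.5],[0,0,0,0,3.5],[0,0,0,0,3.5]]

```text
clock: 3.4
tool_pos: [0.4841, 0.2473, 0.0777]
orientation: [-179.9, 0.1, -106.9]
force: [-1.0, -0.1, 0.3]
opening: 0.0607
gripper_force: 0.0
```

step_arm:
  moves:
    - [[0,0.1,0,0,3.5],[0,0,0,0,3.5],[0,0,0,0,3.5],[0,0,0,0,3.5]]

```text
clock: 3.8
tool_pos: [0.4839, 0.2482, 0.0771]
orientation: [-180.0, 0.0, -106.9]
force: [-1.1, 0.9, 5.5]
opening: 0.0477
gripper_force: 30.0
```

step_arm:
  moves:
    - [[0,0,1,0,3.5],[0,0,2,0,3.5],[0,0,3,0,3.5],[0,0,2,0,3.5],[0,-2,0,0,3.5],[0,-4,0,0,3.5],[-0.1,-4.4,0,0,3.5],[-0.1,-4.4,0,0,3.5],[-0.1,-4.4,0,0,3.5],[-0.1,-4.4,0,0,3.5]]

```text
clock: 4.8
tool_pos: [0.4782, 0.0096, 0.1562]
orientation: [179.9, -0.0, -106.9]
force: [1.1, -0.7, -1.9]
opening: 0.0476
gripper_force: 30.0
```

step_arm:
  moves:
    - [[-0.1,-4.4,0,0,3.5],[-0.1,-4.4,0,0,3.5],[-0.1,-4.4,0,0,3.5],[-0.1,-4.4,0,0,3.5],[-0.1,-4.4,0,0,3.5],[0,-4.4,0,0,3.5],[0,-4.4,0,0,3.5],[0,-4,0,0,3.5],[0,-2.8,0,0,3.5],[0,0,0,0,3.5]]

```text
clock: 5.8
tool_pos: [0.4729, -0.3672, 0.1552]
orientation: [179.9, -0.0, -107.1]
force: [-0.2, 1.3, -3.2]
opening: 0.0474
gripper_force: 30.0
```

step_arm:
  moves:
    - [[0.2,0,-2,0,3.5],[0,0,-3,0,3.5],[0,0,-1.6,0,3.5],[0,0,-0.6,0,3.5],[0,0,-0.4,0,3.5],[0,0,-0.2,0,3.5],[0,0,-0.1,0,3.5],[0,0,0,0,3.5]]

```text
clock: 6.6
tool_pos: [0.4769, -0.3642, 0.0782]
orientation: [-179.9, -0.0, -106.9]
force: [0.3, 0.0, -3.2]
opening: 0.0477
gripper_force: 30.0
```

step_arm:
  moves:
    - [[0,0,-0.1,0,3.5],[0,0,-0.1,0,3.5],[0,0,-0.1,0,3.5],[0,0,0,0,3.5]]

```text
clock: 7.0
tool_pos: [0.4767, -0.3643, 0.0752]
orientation: [-180.0, -0.0, -106.9]
force: [-2.0, 1.3, 4.2]
opening: 0.0476
gripper_force: 30.0
```

step_arm:
  moves:
    - [[0,0,0,0,8.7],[0,0,0,0,8.7],[0,0,0,0,8.7],[0,0,0,0,8.7],[0,0,1,0,8.7],[0,0,3,0,8.7],[0,0,4,0,8.7],[0,2.5,1,0,8.7],[0,4.6,0,0,8.7],[0,4.6,0,0,8.7]]

```text
clock: 8.0
tool_pos: [0.4767, -0.2465, 0.1658]
orientation: [-179.9, 0.0, -107.0]
force: [0.9, 0.3, 0.0]
opening: 0.0874
gripper_force: 0.0
```

step_arm:
  moves:
    - [[0.4,4.7,0,0,8.7],[0.4,4.7,0,0,8.7],[0.4,4.7,0,0,8.7],[0.4,4.7,0,0,8.7],[0.4,4.7,0,0,8.7],[0.4,4.7,0,0,8.7],[0.4,4.7,0,0,8.7],[0.4,4.7,0,0,8.7],[0.4,4.7,0,0,8.7],[0.4,4.7,0,0,8.7]]

```text
clock: 9.0
tool_pos: [0.5165, 0.225, 0.1656]
orientation: [-180.0, 0.1, -106.9]
force: [0.4, -0.1, -0.4]
opening: 0.0867
gripper_force: 0.0
```

step_arm:
  moves:
    - [[0,4.6,0,0,8.7],[0,4.6,0,0,8.7],[0,3,0,0,8.7],[0,1.2,0,0,8.7],[0,0,0,0,8.7],[0,0,0,0,8.7]]

```text
clock: 9.6
tool_pos: [0.5164, 0.3561, 0.1647]
orientation: [180.0, -0.0, -106.9]
force: [0.5, 0.1, -0.0]
opening: 0.0873
gripper_force: 0.0
```

step_arm:
  moves:
    - [[0,0,-2,0,8.7],[0,0,-3,0,8.7],[0,0,-2.4,0,8.7],[0,0,-1.4,0,5.5],[0,0,0,0,3.5],[0,0,0,0,3.5],[0,0,0,0,3.5],[0,0,0,0,3.5],[0,0,0,0,3.5],[0,0,0,0,3.5]]

```text
clock: 10.6
tool_pos: [0.517, 0.3573, 0.0776]
orientation: [-180.0, 0.1, -106.9]
force: [-0.6, -1.5, 5.7]
opening: 0.0473
gripper_force: 30.0
```

step_arm:
  moves:
    - [[0,0,1,0,3.5],[0,0,2,0,3.5],[0,0,3,0,3.5],[0,0,2,0,3.5],[0,-2,0,0,3.5],[0,-4,0,0,3.5],[-0.1,-4.6,0,0,3.5],[-0.1,-4.6,0,0,3.5],[-0.1,-4.6,0,0,3.5],[-0.1,-4.6,0,0,3.5]]

```text
clock: 11.6
tool_pos: [0.5114, 0.1105, 0.1563]
orientation: [180.0, -0.0, -106.9]
force: [1.1, -0.4, -1.1]
opening: 0.0476
gripper_force: 30.0
```

step_arm:
  moves:
    - [[-0.1,-4.6,0,0,3.5],[-0.1,-4.6,0,0,3.5],[-0.1,-4.6,0,0,3.5],[-0.2,-4.6,0,0,3.5],[-0.2,-4.6,0,0,3.5],[-0.2,-4.6,0,0,3.5],[-0.2,-4.6,0,0,3.5],[0,-4.6,0,0,3.5],[0,-4,0,0,3.5],[0,-1.5,0,0,3.5]]

```text
clock: 12.6
tool_pos: [0.5001, -0.3133, 0.1558]
orientation: [179.9, -0.0, -107.1]
force: [0.1, 0.5, -1.9]
opening: 0.0474
gripper_force: 30.0
```

step_arm:
  moves:
    - [[0,0,-1.5,0,3.5],[0,0,-2.6,0,3.5],[0,0,-2,0,3.5],[0,0,-1,0,3.5],[0,0,-0.5,0,3.5],[0,0,-0.2,0,3.5],[0,0,0,0,3.5]]

```text
clock: 13.3
tool_pos: [0.502, -0.3102, 0.0791]
orientation: [-180.0, -0.0, -106.9]
force: [-0.2, -0.5, -1.0]
opening: 0.0478
gripper_force: 30.0
```

step_arm:
  moves:
    - [[0,0,-0.1,0,3.5],[0,0,-0.1,0,3.5],[0,0,-0.1,0,3.5],[0,0,-0.05,0,3.5],[0,0,0,0,3.5]]

```text
clock: 13.8
tool_pos: [0.5018, -0.3103, 0.0756]
orientation: [-180.0, -0.0, -106.9]
force: [-1.6, 1.5, 4.1]
opening: 0.0475
gripper_force: 30.0
```

step_arm:
  moves:
    - [[0,0,0,0,8.7],[0,0,0,0,8.7],[0,0,0,0,8.7],[0,0,0,0,8.7],[0,0,1,0,8.7],[0,0,3,0,8.7],[0,0,4,0,8.7],[0,2.5,1,0,8.7],[-0.3,4.6,0,0,8.7],[-0.4,4.6,0,0,8.7]]

```text
clock: 14.8
tool_pos: [0.4948, -0.1924, 0.1663]
orientation: [-179.9, 0.0, -107.0]
force: [0.2, -0.2, -0.2]
opening: 0.0869
gripper_force: 0.0
```

step_arm:
  moves:
    - [[-0.4,4.6,0,0,8.7],[-0.4,4.6,0,0,8.7],[-0.4,4.6,0,0,8.7],[-0.4,4.6,0,0,8.7],[-0.4,4.6,0,0,8.7],[-0.4,4.6,0,0,8.7],[-0.4,4.6,0,0,8.7],[-0.4,4.6,0,0,8.7],[-0.4,4.6,0,0,8.7],[-0.4,4.6,0,0,8.7]]

```text
clock: 15.8
tool_pos: [0.4542, 0.2689, 0.1661]
orientation: [-180.0, 0.1, -106.9]
force: [0.6, -0.8, 0.4]
opening: 0.0866
gripper_force: 0.0
```

step_arm:
  moves:
    - [[0,3.2,0,0,8.7],[0,1.7,0,0,8.7],[0,0,0,0,8.7],[0,0,0,0,8.7]]

```text
clock: 16.2
tool_pos: [0.4544, 0.3154, 0.1651]
orientation: [180.0, -0.0, -106.9]
force: [-0.5, -0.2, -0.3]
opening: 0.0871
gripper_force: 0.0
```

step_arm:
  moves:
    - [[0,0.2,-2,0,8.7],[0,0,-3,0,8.7],[0,0,-2.4,0,8.7],[0,0,-1.4,0,5.5],[0,0,0,0,3.5],[0,0,0,0,3.5],[0,0,0,0,3.5],[0,0,0,0,3.5],[0,0,0,0,3.5],[0,0,0,0,3.5]]

```text
clock: 17.2
tool_pos: [0.455, 0.3182, 0.078]
orientation: [-180.0, 0.1, -106.9]
force: [-0.6, -1.4, 6.4]
opening: 0.0472
gripper_force: 30.0
```

step_arm:
  moves:
    - [[0,0,1,0,3.5],[0,0,2,0,3.5],[0,0,3,0,3.5],[0,0,2,0,3.5],[0,-2,0,0,3.5],[0,-4,0,0,3.5],[0.4,-4.5,0,0,3.5],[0.4,-4.5,0,0,3.5],[0.6,-4.5,0,0,3.5],[0.6,-4.5,0,0,3.5]]

```text
clock: 18.2
tool_pos: [0.4736, 0.0756, 0.1569]
orientation: [180.0, -0.0, -106.9]
force: [1.0, -0.4, -2.0]
opening: 0.0477
gripper_force: 30.0
```

step_arm:
  moves:
    - [[0.6,-4.5,0,0,3.5],[0.6,-4.5,0,0,3.5],[0.6,-4.5,0,0,3.5],[0.6,-4.5,0,0,3.5],[0.6,-4.5,0,0,3.5],[0.6,-4.5,0,0,3.5],[0.6,-3,0,0,3.5],[0.6,-2,0,0,3.5],[0.6,-1,0,0,3.5],[0,0,0,0,3.5]]

```text
clock: 19.2
tool_pos: [0.5283, -0.2532, 0.1563]
orientation: [179.9, -0.0, -107.0]
force: [-0.4, -0.1, -1.8]
opening: 0.0475
gripper_force: 30.0
```

step_arm:
  moves:
    - [[0,0,-1.5,0,3.5],[0,0,-2.6,0,3.5],[0,0,-2,0,3.5],[0,0,-1,0,3.5],[0,0,-0.5,0,3.5],[0,0,-0.3,0,3.5],[0,0,-0.1,0,3.5],[0,0,-0.1,0,3.5],[0,0,0,0,3.5]]

```text
clock: 20.1
tool_pos: [0.5289, -0.2522, 0.0766]
orientation: [-179.9, 0.0, -106.9]
force: [0.4, 0.7, -1.5]
opening: 0.0471
gripper_force: 30.0
```

step_arm:
  moves:
    - [[0,0,-0.1,0,3.5],[0,0,-0.05,0,3.5],[0,0,0,0,3.5]]

```text
clock: 20.4
tool_pos: [0.529, -0.2524, 0.076]
orientation: [-179.9, -0.0, -106.9]
force: [-2.1, 1.4, 7.3]
opening: 0.0474
gripper_force: 30.0
```

step_arm:
  moves:
    - [[0,0,0,0,8.7],[0,0,0,0,8.7],[0,0,0,0,8.7],[0,0,0,0,8.7],[0,0,1,0,8.7],[0,0,3,0,8.7],[0,0,4,0,8.7],[0,2.5,1,0,8.7],[-0.2,4,0,0.1,8.7],[-0.2,4,0,0.1,8.7]]

```text
clock: 21.4
tool_pos: [0.5248, -0.1465, 0.1659]
orientation: [-179.9, 0.0, -95.3]
force: [1.5, 0.2, 0.0]
opening: 0.087
gripper_force: 0.0
```

step_arm:
  moves:
    - [[-0.2,4,0,0.1374,8.7],[-0.2,4,0,0.1374,8.7],[-0.2,4,0,0.1374,8.7],[-0.2,4,0,0.1374,8.7],[-0.2,4,0,0.1374,8.7],[-0.1,4,0,0.1374,8.7],[-0.1,4,0,0.1374,8.7],[-0.1,4,0,0.1374,8.7],[-0.1,4,0,0.1374,8.7],[-0.1,4,0,0.1374,8.7]]

```text
clock: 22.4
tool_pos: [0.5094, 0.2546, 0.1656]
orientation: [-180.0, -0.0, -16.4]
force: [1.0, 0.3, -0.5]
opening: 0.0872
gripper_force: 0.0
```

```bash
python3 - <<'E'
from h import *
p,d=viewer.snapshot("top"); cv2.imwrite("pics/top1.png",p); np.savez("top1.npz",p=p,d=d)
p,d=viewer.snapshot("side"); cv2.imwrite("pics/side1.png",p)
o=ctrl.get_obs(); print(o["tool_pos"],o["orientation"],o["joint_pos"])
E
```

```text
[0.50994109 0.25704308 0.1652232 ] [-1.79923925e+02 -6.28741214e-02 -1.62495607e+01] [ 4.63909113e+01  1.35368777e+01 -1.77117168e+01  2.44469432e-02
 -5.86549471e+01  2.73468703e+01]
```

View pics/top1.png

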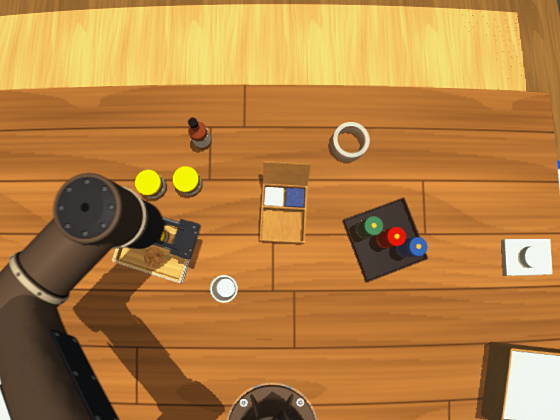

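The picture shows green (374,226), red (397,237) and blue (418,246) standing in the tray. Next, the jar.

step_arm:
  moves:
    - [[0,3,0,0,8.7],[0,1.6,0,0,8.7],[0,0,-2,0,8.7],[0,0,-3,0,8.7],[0,0,-3,0,8.7],[0,0,-3,0,8.7],[0,0,-1.5,0,8.7],[0,0,-0.8,0,8.7],[0,0,0,0,6],[0,0,0,0,3.5]]

```text
clock: 23.5
tool_pos: [0.5102, 0.2992, 0.0325]
orientation: [-179.9, -0.0, -16.7]
force: [0.2, 0.3, 0.2]
opening: 0.076
gripper_force: 0.0
```

step_arm:
  moves:
    - [[0,0,0,0,3.5],[0,0,0,0,3.5],[0,0,0,0,3.5],[0,0,0,0,3.5],[0,0,0,0,3.5],[0,0,0,0,3.5]]

```text
clock: 24.1
tool_pos: [0.5103, 0.2996, 0.0325]
orientation: [-179.9, -0.1, -16.7]
force: [-0.1, 0.5, 6.7]
opening: 0.0495
gripper_force: 30.0
```

step_arm:
  moves:
    - [[0,0,1,0,3.5],[0,0,3,0,3.5],[0,0,4,0,3.5],[0,0,2,0,3.5],[0,-2,0,0.04,3.5],[0.4,-4,0,0.04,3.5],[0.5,-4.5,0,0.04,3.5],[0.5,-4.5,0,0.04,3.5],[0.5,-4.5,0,0.04,3.5],[0.5,-4.5,0,0.04,3.5]]

```text
clock: 25.1
tool_pos: [0.5328, 0.0568, 0.1318]
orientation: [180.0, 0.1, -2.9]
force: [1.4, 0.7, -0.8]
opening: 0.0498
gripper_force: 30.0
```

step_arm:
  moves:
    - [[0.5,-4.5,0,0,3.5],[0.5,-3,0,0,3.5],[0,-1.5,0,0,3.5],[0,0,0,0,3.5],[0,0,0,0,3.5]]

```text
clock: 25.6
tool_pos: [0.5432, -0.0311, 0.1315]
orientation: [-180.0, 0.0, -3.0]
force: [0.1, 0.8, -1.6]
opening: 0.0495
gripper_force: 30.0
```

```bash
python3 - <<'E'
from h import *
z=np.load("top0.npz");c=cv2.resize(z["p"][155:255,250:320],None,fx=6,fy=6,interpolation=2)
p,d=viewer.snapshot("side"); s=cv2.resize(p[130:280,190:350],None,fx=2.2,fy=4,interpolation=2)[:600]
cv2.imwrite("pics/box.png",np.hstack([c,s]))
o=ctrl.get_obs(); print(o["tool_pos"],o["orientation"])
E
```

```text
[ 0.54334938 -0.03056388  0.13157621] [-1.79996341e+02  1.71528759e-02 -2.95449298e+00]
```

View pics/box.png

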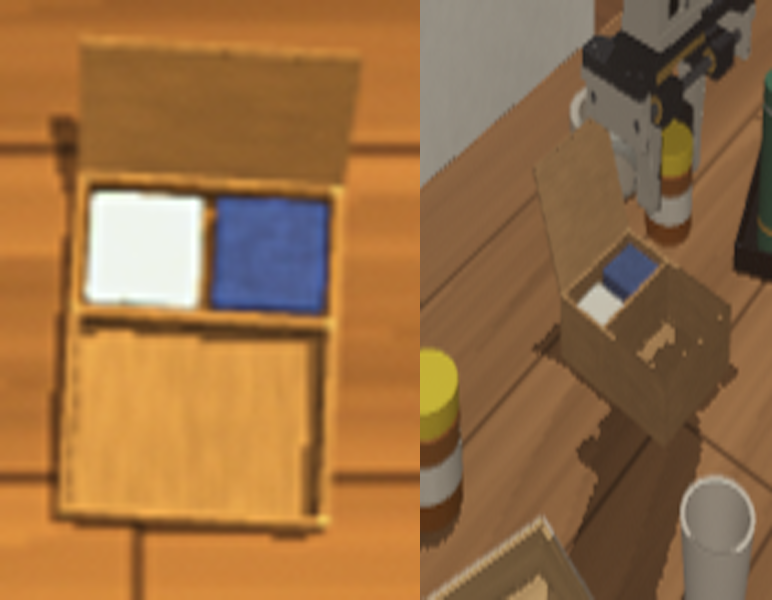

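The left half shows the empty compartment rim from the near edge (192,521) to the cross wall (205,322). The right half shows the jar hanging upright over the box. I'll check the compartment's middle from the rim.

```bash
python3 - <<'E'
from h import *
f=lambda u,v:atz("top",250+(u+.5)/6-.5,155+(v+.5)/6-.5,.045)[:2].round(4)
for q in [(57,519),(329,528),(75,183),(341,190),(192,523),(205,322)]: print(q,f(*q))
E
```

```text
(57, 519) [0.4949 0.0318]
(329, 528) [ 0.4909 -0.0868]
(75, 183) [0.6436 0.0244]
(341, 190) [ 0.6406 -0.0935]
(192, 523) [ 0.4931 -0.027 ]
(205, 322) [ 0.5815 -0.0329]
```

step_arm:
  moves:
    - [[-0.3,0,-2,0,3.5],[0,0,-3,0,3.5],[0,0,-2,0,3.5],[0,0,-1.5,0,3.5],[0,0,-0.7,0,3.5],[0,0,-0.4,0,3.5],[0,0,-0.2,0,3.5],[0,0,0,0,3.5]]

```text
clock: 26.45
tool_pos: [0.5409, -0.0308, 0.034]
orientation: [-180.0, -0.0, -2.9]
force: [-0.5, -0.2, -1.8]
opening: 0.0496
gripper_force: 30.0
```

step_arm:
  moves:
    - [[0,0,-0.1,0,3.5],[0,0,-0.1,0,3.5],[0,0,0,0,3.5]]

```text
clock: 26.75
tool_pos: [0.5406, -0.0312, 0.0318]
orientation: [-180.0, -0.0, -3.0]
force: [0.0, -0.6, -0.9]
opening: 0.0493
gripper_force: 30.0
```

step_arm:
  moves:
    - [[0,0,-0.1,0,3.5],[0,0,-0.05,0,3.5],[0,0,0,0,3.5]]

```text
clock: 27.05
tool_pos: [0.5407, -0.0312, 0.0305]
orientation: [180.0, -0.0, -3.0]
force: [-1.3, 0.9, 4.0]
opening: 0.0497
gripper_force: 30.0
```

Floor contact. I'll release with a narrow opening and rise straight up.

step_arm:
  moves:
    - [[0,0,0,0,5.8],[0,0,0,0,5.8],[0,0,0,0,5.8],[0,0,1,0,5.8],[0,0,3,0,5.8],[0,0,4,0,5.8],[0,0,4,0,8.7],[0,0,1.5,0,8.7],[0,0,0,0,8.7]]

```text
clock: 27.95
tool_pos: [0.5423, -0.0309, 0.1689]
orientation: [-179.9, -0.3, -2.9]
force: [0.7, 0.0, 0.5]
opening: 0.0764
gripper_force: 0.0
```

step_arm:
  moves:
    - [[0,-2,0,-0.14,8.7],[0,-2,0,-0.14,8.7],[0,-2,0,-0.14,8.7],[0,-2,0,-0.14,8.7],[0,-2,0,-0.14,8.7],[0,-2,0,-0.14,8.7],[0,-1,0,-0.14,8.7],[0,-1,0,-0.14,8.7],[0,0,0,-0.14,8.7],[0,0,0,-0.14,8.7]]

```text
clock: 28.95
tool_pos: [0.5399, -0.1716, 0.1643]
orientation: [179.9, 0.0, -83.6]
force: [0.1, -0.7, 0.4]
opening: 0.0872
gripper_force: 0.0
```

```bash
python3 - <<'E'
from h import *
p,d=viewer.snapshot("top"); q,_=viewer.snapshot("side")
c=cv2.resize(p[150:300,230:440],None,fx=1.9,fy=1.9,interpolation=2); s=cv2.resize(q[130:280,200:410],None,fx=1.9,fy=1.9,interpolation=2)
cv2.imwrite("pics/c2.png",np.vstack([c,s])); o=ctrl.get_obs(); print(o["tool_pos"],o["orientation"])
E
```

```text
[ 0.54       -0.17126952  0.16440382] [ 1.79923689e+02  1.85012861e-02 -8.33260239e+01]
```

View pics/c2.png

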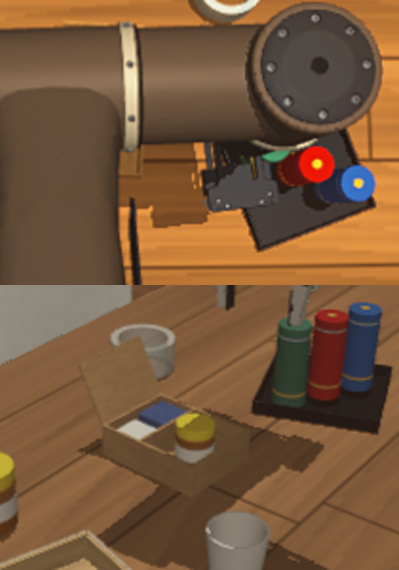

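The jar stands upright in the compartment (lower half, at (195,440)) and the three tins stand in the tray. Now the tins go back, green first.

step_arm:
  moves:
    - [[-0.4,-3,0,-0.14,8.7],[-0.4,-3,0,-0.14,8.7],[-0.3,-2.1,0,-0.132,8.7],[0,0,0,0,8.7],[0,0,0,0,8.7]]

```text
clock: 29.55
tool_pos: [0.5292, -0.2523, 0.1646]
orientation: [180.0, 0.0, -106.6]
force: [-0.0, -0.5, 0.0]
opening: 0.0869
gripper_force: 0.0
```

step_arm:
  moves:
    - [[0,0,-2,0,8.7],[0,0,-3,0,8.7],[0,0,-2.4,0,8.7],[0,0,-1.4,0,5.5],[0,0,0,0,3.5],[0,0,0,0,3.5],[0,0,0,0,3.5],[0,0,0,0,3.5],[0,0,0,0,3.5],[0,0,0,0,3.5]]

```text
clock: 30.55
tool_pos: [0.5301, -0.2522, 0.078]
orientation: [-179.9, 0.0, -106.8]
force: [-0.9, 1.3, 4.7]
opening: 0.0473
gripper_force: 30.0
```

step_arm:
  moves:
    - [[0,0,1,0,3.5],[0,0,2,0,3.5],[0,0,3,0,3.5],[0,0,2.5,0,3.5],[-0.4,2,0,0,3.5],[-0.5,4,0,0,3.5],[-0.6,4.5,0,0,3.5],[-0.6,4.5,0,0,3.5],[-0.6,4.5,0,0,3.5],[-0.6,4.5,0,0,3.5]]

```text
clock: 31.55
tool_pos: [0.4958, -0.0107, 0.1626]
orientation: [-180.0, 0.0, -106.8]
force: [1.8, 0.3, -1.4]
opening: 0.0477
gripper_force: 29.9
```

step_arm:
  moves:
    - [[-0.6,4.5,0,0,3.5],[-0.6,4.5,0,0,3.5],[-0.6,4.5,0,0,3.5],[-0.6,4.5,0,0,3.5],[-0.6,4.5,0,0,3.5],[-0.6,4.5,0,0,3.5],[-0.6,3,0,0,3.5],[0,2,0,0,3.5],[0,1,0,0,3.5],[0,0,0,0,3.5]]

```text
clock: 32.55
tool_pos: [0.4547, 0.3183, 0.1619]
orientation: [180.0, -0.0, -106.8]
force: [-0.9, -0.4, -2.2]
opening: 0.0475
gripper_force: 29.9
```

step_arm:
  moves:
    - [[0,0,-1.5,0,3.5],[0,0,-2.6,0,3.5],[0,0,-2,0,3.5],[0,0,-1,0,3.5],[0,0,-0.4,0,3.5],[0,0,-0.3,0,3.5],[0,0,-0.1,0,3.5],[0,0,-0.1,0,3.5],[0,0,0,0,3.5]]

```text
clock: 33.45
tool_pos: [0.4548, 0.3181, 0.0826]
orientation: [-180.0, 0.0, -106.8]
force: [0.5, -0.4, -1.5]
opening: 0.0477
gripper_force: 29.9
```

step_arm:
  moves:
    - [[0,0,-0.1,0,3.5],[0,0,-0.1,0,3.5],[0,0,-0.1,0,3.5],[0,0,0,0,3.5]]

```text
clock: 33.85
tool_pos: [0.4547, 0.3182, 0.0799]
orientation: [-180.0, 0.0, -106.8]
force: [-3.2, -0.5, 5.3]
opening: 0.0478
gripper_force: 30.0
```

step_arm:
  moves:
    - [[0,0,0,0,8.7],[0,0,0,0,8.7],[0,0,0,0,8.7],[0,0,0,0,8.7],[0,0,1,0,8.7],[0,0,3,0,8.7],[0,0,4,0,8.7],[0,-2.5,0.5,0,8.7],[0.3,-4.6,0,0,8.7],[0.4,-4.6,0,0,8.7]]

```text
clock: 34.85
tool_pos: [0.4614, 0.1999, 0.165]
orientation: [-180.0, 0.1, -106.7]
force: [0.7, -0.2, 0.2]
opening: 0.0869
gripper_force: 0.0
```

step_arm:
  moves:
    - [[0.4,-4.6,0,0,8.7],[0.4,-4.6,0,0,8.7],[0.4,-4.6,0,0,8.7],[0.4,-4.6,0,0,8.7],[0.4,-4.6,0,0,8.7],[0.4,-4.6,0,0,8.7],[0.4,-4.6,0,0,8.7],[0.4,-4.6,0,0,8.7],[0.4,-4.6,0,0,8.7],[0.4,-4.6,0,0,8.7]]

```text
clock: 35.85
tool_pos: [0.5013, -0.2614, 0.1648]
orientation: [-179.9, 0.0, -106.8]
force: [1.7, 0.8, 0.6]
opening: 0.087
gripper_force: 0.0
```

step_arm:
  moves:
    - [[0,-3.2,0,0,8.7],[0,-1.9,0,0,8.7],[0,0,0,0,8.7],[0,0,0,0,8.7]]

```text
clock: 36.25
tool_pos: [0.5011, -0.3105, 0.1641]
orientation: [180.0, 0.0, -106.9]
force: [0.2, 0.9, 0.1]
opening: 0.0869
gripper_force: 0.0
```

step_arm:
  moves:
    - [[0,0,-2,0,8.7],[0,0,-3,0,8.7],[0,0,-2.4,0,8.7],[0,0,-1.4,0,5.5],[0,0,0,0,3.5],[0,0,0,0,3.5],[0,0,0,0,3.5],[0,0,0,0,3.5],[0,0,0,0,3.5],[0,0,0,0,3.5]]

```text
clock: 37.25
tool_pos: [0.5021, -0.3103, 0.0771]
orientation: [-179.9, -0.0, -106.8]
force: [-0.3, 2.4, 6.8]
opening: 0.0472
gripper_force: 30.0
```

step_arm:
  moves:
    - [[0,0,1,0,3.5],[0,0,2,0,3.5],[0,0,3,0,3.5],[0,0,2.5,0,3.5],[0,2,0,0,3.5],[0.1,4,0,0,3.5],[0.1,4.6,0,0,3.5],[0.1,4.6,0,0,3.5],[0.1,4.6,0,0,3.5],[0.1,4.6,0,0,3.5]]

```text
clock: 38.25
tool_pos: [0.5062, -0.0646, 0.1617]
orientation: [-180.0, 0.0, -106.8]
force: [1.9, 0.0, -0.5]
opening: 0.0474
gripper_force: 30.0
```

step_arm:
  moves:
    - [[0.1,4.6,0,0,3.5],[0.1,4.6,0,0,3.5],[0.1,4.6,0,0,3.5],[0.1,4.6,0,0,3.5],[0.2,4.6,0,0,3.5],[0.2,4.6,0,0,3.5],[0.2,4.6,0,0,3.5],[0,4.6,0,0,3.5],[0,4,0,0,3.5],[0,1.6,0,0,3.5]]

```text
clock: 39.25
tool_pos: [0.5163, 0.3611, 0.1611]
orientation: [-180.0, 0.0, -106.7]
force: [0.1, -0.9, -0.7]
opening: 0.0478
gripper_force: 30.0
```

step_arm:
  moves:
    - [[0,0,0,0,3.5],[0,0,0,0,3.5]]

```text
clock: 39.45
tool_pos: [0.5162, 0.3573, 0.1609]
orientation: [180.0, -0.1, -106.8]
force: [0.4, -0.5, -1.4]
opening: 0.0476
gripper_force: 30.0
```

step_arm:
  moves:
    - [[0,0,-1.5,0,3.5],[0,0,-2.6,0,3.5],[0,0,-2,0,3.5],[0,0,-1,0,3.5],[0,0,-0.4,0,3.5],[0,0,-0.3,0,3.5],[0,0,-0.1,0,3.5],[0,0,-0.1,0,3.5],[0,0,0,0,3.5]]

```text
clock: 40.35
tool_pos: [0.5168, 0.3581, 0.0816]
orientation: [-180.0, 0.0, -106.8]
force: [0.2, 0.4, -1.5]
opening: 0.0472
gripper_force: 30.0
```

step_arm:
  moves:
    - [[0,0,-0.1,0,3.5],[0,0,-0.1,0,3.5],[0,0,0,0,3.5]]

```text
clock: 40.65
tool_pos: [0.5166, 0.3579, 0.0791]
orientation: [-180.0, 0.0, -106.8]
force: [0.2, -0.2, 0.7]
opening: 0.0479
gripper_force: 30.0
```

step_arm:
  moves:
    - [[0,0,-0.05,0,3.5],[0,0,0,0,3.5]]

```text
clock: 40.85
tool_pos: [0.5166, 0.358, 0.0791]
orientation: [-180.0, 0.0, -106.8]
force: [-2.6, 0.5, 4.5]
opening: 0.0473
gripper_force: 30.0
```

step_arm:
  moves:
    - [[0,0,0,0,8.7],[0,0,0,0,8.7],[0,0,0,0,8.7],[0,0,0,0,8.7],[0,0,1,0,8.7],[0,0,3,0,8.7],[0,0,4,0,8.7],[0,-2.5,0.5,0,8.7],[0,-4.6,0,0,8.7],[0,-4.6,0,0,8.7]]

```text
clock: 41.85
tool_pos: [0.5166, 0.2401, 0.1646]
orientation: [-180.0, 0.1, -106.7]
force: [0.3, -0.1, 0.5]
opening: 0.0869
gripper_force: 0.0
```

step_arm:
  moves:
    - [[-0.4,-4.7,0,0,8.7],[-0.4,-4.7,0,0,8.7],[-0.4,-4.7,0,0,8.7],[-0.4,-4.7,0,0,8.7],[-0.4,-4.7,0,0,8.7],[-0.4,-4.7,0,0,8.7],[-0.4,-4.7,0,0,8.7],[-0.4,-4.7,0,0,8.7],[-0.4,-4.7,0,0,8.7],[-0.4,-4.7,0,0,8.7]]

```text
clock: 42.85
tool_pos: [0.4763, -0.2312, 0.1646]
orientation: [-179.9, 0.0, -106.8]
force: [1.7, 1.0, -0.2]
opening: 0.0871
gripper_force: 0.0
```

step_arm:
  moves:
    - [[0,-4.7,0,0,8.7],[0,-4.7,0,0,8.7],[0,-3,0,0,8.7],[0,-1.1,0,0,8.7],[0,0,0,0,8.7],[0,0,0,0,8.7]]

```text
clock: 43.45
tool_pos: [0.4764, -0.3637, 0.1637]
orientation: [-180.0, 0.0, -106.8]
force: [0.2, -0.2, 0.5]
opening: 0.0867
gripper_force: 0.0
```

step_arm:
  moves:
    - [[0,0,-2,0,8.7],[0,0,-3,0,8.7],[0,0,-2.4,0,8.7],[0,0,-1.4,0,5.5],[0,0,0,0,3.5],[0,0,0,0,3.5],[0,0,0,0,3.5],[0,0,0,0,3.5],[0,0,0,0,3.5],[0,0,0,0,3.5]]

```text
clock: 44.45
tool_pos: [0.4771, -0.3644, 0.0766]
orientation: [-179.9, -0.0, -106.8]
force: [0.2, 1.5, 6.3]
opening: 0.0476
gripper_force: 30.0
```

step_arm:
  moves:
    - [[0,0,1,0,3.5],[0,0,2,0,3.5],[0,0,3,0,3.5],[0,0,2.5,0,3.5],[0,2,0,0,3.5],[0,4,0,0,3.5],[0.1,4.4,0,0,3.5],[0.1,4.4,0,0,3.5],[0.1,4.4,0,0,3.5],[0.1,4.4,0,0,3.5]]

```text
clock: 45.45
tool_pos: [0.48, -0.1266, 0.161]
orientation: [-180.0, 0.0, -106.8]
force: [1.4, 0.6, -1.7]
opening: 0.0476
gripper_force: 30.0
```

step_arm:
  moves:
    - [[0.1,4.4,0,0,3.5],[0.1,4.4,0,0,3.5],[0.1,4.4,0,0,3.5],[0,4.4,0,0,3.5],[0,4.4,0,0,3.5],[0,4.4,0,0,3.5],[0,4.4,0,0,3.5],[0,4,0,0,3.5],[0,2.9,0,0,3.5],[0,0,0,0,3.5]]

```text
clock: 46.45
tool_pos: [0.4836, 0.2521, 0.1607]
orientation: [-180.0, 0.0, -106.6]
force: [-0.3, -1.1, -2.4]
opening: 0.0473
gripper_force: 30.0
```

step_arm:
  moves:
    - [[0,0,0,0,3.5]]

```text
clock: 46.55
tool_pos: [0.4831, 0.2492, 0.1604]
orientation: [180.0, -0.1, -106.7]
force: [0.4, 0.2, -2.0]
opening: 0.0475
gripper_force: 30.0
```

step_arm:
  moves:
    - [[0,0,-1.5,0,3.5],[0,0,-2.6,0,3.5],[0,0,-2,0,3.5],[0,0,-1,0,3.5],[0,0,-0.4,0,3.5],[0,0,-0.3,0,3.5],[0,0,-0.1,0,3.5],[0,0,-0.1,0,3.5],[0,0,0,0,3.5]]

```text
clock: 47.45
tool_pos: [0.4838, 0.249, 0.081]
orientation: [-180.0, 0.0, -106.8]
force: [0.3, -0.1, -1.5]
opening: 0.0477
gripper_force: 30.0
```

step_arm:
  moves:
    - [[0,0,-0.1,0,3.5],[0,0,-0.1,0,3.5],[0,0,-0.05,0,3.5],[0,0,0,0,3.5]]

```text
clock: 47.85
tool_pos: [0.4837, 0.249, 0.0786]
orientation: [-180.0, 0.0, -106.8]
force: [-2.8, -0.7, 4.6]
opening: 0.0474
gripper_force: 30.0
```

Contact again. Release, rise, withdraw over the middle and look.

step_arm:
  moves:
    - [[0,0,0,0,8.7],[0,0,0,0,8.7],[0,0,0,0,8.7],[0,0,0,0,8.7],[0,0,1,0,8.7],[0,0,3,0,8.7],[0,0,4,0,8.7],[0,-2.5,2,0,8.7],[0,-4.6,1,0,8.7],[0,-4.6,0,0,8.7]]

```text
clock: 48.85
tool_pos: [0.4844, 0.1316, 0.1907]
orientation: [-179.8, 0.2, -106.7]
force: [0.3, 0.1, -0.4]
opening: 0.0872
gripper_force: 0.0
```

step_arm:
  moves:
    - [[0,-4.7,0,0,8.7],[0,-4.7,0,0,8.7],[0,-4.7,0,0,8.7],[0,-4.7,0,0,8.7],[0,-4.7,0,0,8.7],[0,-4.7,0,0,8.7],[0,-4.7,0,0,8.7],[0,-4.7,0,0,8.7],[0,-4.7,0,0,8.7],[0,-4.7,0,0,8.7]]

```text
clock: 49.85
tool_pos: [0.4834, -0.3403, 0.1891]
orientation: [-179.9, -0.0, -106.8]
force: [1.2, 0.8, 0.3]
opening: 0.087
gripper_force: 0.0
```

```bash
python3 - <<'E'
from h import *
p,d=viewer.snapshot("top"); q,_=viewer.snapshot("side"); z=np.load("top0.npz")["p"]
f=lambda a:cv2.resize(a[200:290,100:220],None,fx=3.2,fy=3.2,interpolation=2)
s=cv2.resize(q[130:350,130:430],(768,300))
cv2.imwrite("pics/end.png",np.vstack([np.hstack([f(z),f(p)]),s]))
o=ctrl.get_obs(); print(o["tool_pos"],o["force"])
E
```

```text
[ 0.48290462 -0.34289365  0.18812183] [-0.42714005  0.20373244 -0.75284406]
```

View pics/end.png

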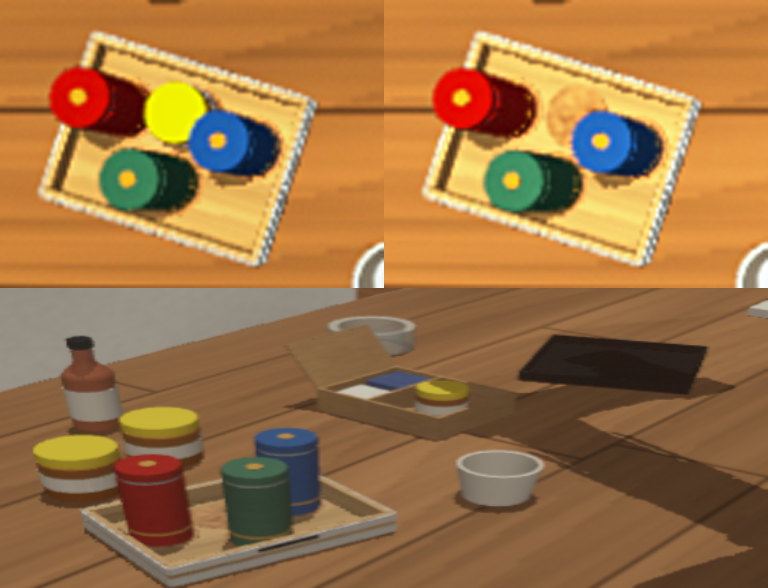

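The tins' dots match the start to within a pixel (red 78→461−384=77, green 127→128, blue 217→216). The jar stands in the box, and the bystanders are undisturbed.

```bash
python3 -c "
from plant import close_job
print(close_job())"
```

```text
the job is handed in; nothing more can be done
None
```

The job is handed in at about 50 s of the 144 s allowed: the last pictures show the honey jar upright in the gift box and all three tins upright in the crate, within a crop pixel of where they started; the verdict was not shown.

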